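# Fit up a croquet mallet head in its cradle

## Robot

A 7-joint arm with a two-finger parallel gripper is mounted at the origin on the work surface. World frame = base frame: x ahead of the robot, y to its left, z up, the work surface at z = 0. Lengths are in m, angles in rad, forces in N, time in s.
With the tool pointing down it reaches from about 0.4 to 0.85 m from the base axis. Payload 4.5 kg.
Tool frame: the origin (TCP) lies at the very end of the fingers, on their centre line; the grasp point (between the pads) lies 19 mm behind it; z points along the fingers, y is the line along which they close (so a half turn about z gives the same grasp; the last joint's range is limited). The gripper opens to 85 mm and grips with 20 to 120 N. Pads are 22 mm wide; open, the fingers measure 114 mm over their backs; the gripper's body (76 mm by 85 mm) begins 54 mm behind the grasp point. The pads swing forward as they close: fully open they stand 13 mm farther back than shut.
Start: joints at [1.255, 0.689, -0.195, 1.565, 0.157, 0.902, -0.215], TCP at [0.214, -0.587, 0.193] pointing down, gripper open.
Joint ranges: [-3.01, 3.01], [-0.46, 2.08], [-1.47, 1.51], [0.13, 2.56], [-1, 4.14], [0.04, 2.09], [-2.66, 2.66]. Speed limits (rad/s): [2.57, 2.57, 3.14, 3.14, 3.14, 3.14, 3.14].

## Interface

Orientations are given as a unit quaternion [x, y, z, w].
In Python, from station import robot gives the robot as it stands. Calls block until the motion is done:
- robot.move_pose(position, orientation): joint-space move of the TCP to a pose.
- robot.move_straight(position, orientation=None, v=0.15): straight line of the TCP; orientation=None keeps the orientation; v is the mean speed in m/s.
- robot.movej(angles): joint-space move.
- robot.gripper_to(opening): opening from 0.0 (shut) to 1.0 (fully open); the grip force is fixed at half the most; returns when the fingers have stopped.
- robot.pause(seconds).
- robot.ik(position, orientation): joint angles nearest the present ones, or None.
- robot.get_obs(): the state.
- robot.camera(name): name is "scene" or "top" or "wrist"; returns a dict with "frame" (480x640x3 uint8, red, green, blue), "range_z" (480x640 float32, m along the optical axis (not along the pixel's ray), 0 where there is no reading), "mtx" (3x3 intrinsics, pixels), "k1" (the pictures are not rectified: a ray, as slopes to the right and down, at radius r is drawn at 1 + k1 r^2 times it, then the intrinsics apply), "rvec" (rotation vector, rad) and "tvec" (3), from world to camera coordinates, as OpenCV has them. Camera axes: x right, y down, z forward; pixel columns grow to the right and rows downward; lengths in m; the calibration is good to about 2 mm. A picture is of the moment at which its call begins.
A pose or a line that the arm cannot do raises robot.Unreachable and nothing moves.
- robot.hand_in(): hands the job in; it is judged then, once.
The state is a dict: "time_s": time; "joint_pos": joint angles; "qd": joint speeds; "tau": joint torques, N m; "tool_pos": TCP position; "tcp_rot": TCP orientation; "contact_force": force on the tool from outside, world axes, zero at the start; "wrist_torque": the same for the moment, N m; "width": opening from 0.0 (shut) to 1.0 (fully open); "grip_force": force on a finger pad.
Only numpy, scipy, OpenCV 4.12 (cv2) and the standard library are available. Lean on these libraries where they do the work, as an engineer would, in place of code of your own. Each camera call takes 0.05 s, during which the arm holds its last target. There are 200 camera calls.

## Task

Fit up the mallet head ready for driving. First lay the bored dogwood head, socket up, flat in the rectangular aluminium cradle; then set the brass ferrule flat on the head, centred round the socket; then stand the walnut shaft section through the ferrule, down to the bottom of the socket; last put the black driving cap over the top of the shaft, fully down. Let each part go before fetching the next, and leave the unbored blank, the offcut and the calliper where they lie.

Things in the scene. Friction and masses are not known exactly. Their poses are not given: they have to be found in the camera images.
- head: bored mallet head to be fitted: pale dogwood block 140 x 56 x 50 mm (x, y, z), lying flat with a round blind socket 34 mm in diameter and 30 mm deep in the middle of its top face, so the socket's bottom is 20 mm above the underside. Origin at the centre of the underside; x along the length, z up. About 0.3 kg
- ferrule: brass ring lying flat, outside diameter 50 mm, bore 34 mm, height 16 mm. Origin at the centre of the underside, z along the bore, up. About 0.14 kg
- shaft: walnut shaft section: round dark rod 24 mm in diameter, 100 mm tall, standing on end. Origin at the centre of its lower end, z up along the rod. About 0.04 kg
- cap: black plastic driving cap: an upturned cup standing mouth down, outside diameter 44 mm, height 30 mm; the cavity is 34 mm in diameter and 20 mm deep from the mouth, the closed top 10 mm thick. Origin at the centre of the mouth (its underside), z up. On the shaft, fully down, the cavity's roof rests on the shaft's top. About 0.06 kg
- cradle: fixed rectangular aluminium cradle, outside 172 x 88 mm (x, y), 20 mm high: a floor 8 mm thick and a rim standing 12 mm above it, inside 156 x 72 mm. Origin at the centre of the underside, on the bench; x along the length. The head may lie in it either way round
- blank: bystander: unbored mallet head, the same pale wood and size as the head (140 x 56 x 50 mm) but with a plain top without a socket; loose. Origin at the centre of the underside, x along the length
- dish: bystander: round dark steel dish, 84 mm across the rim, 22 mm high, fixed. Origin at the centre of the underside
- offcut: bystander: square walnut stick lying flat, 70 x 24 x 24 mm, loose. Origin at the centre of the underside, x along the length
- calliper: bystander: flat steel calliper 190 mm long, jaws 42 mm, at most 9 mm thick, lying at the far side of the bench, loose. Origin at the middle of the bar's underside, x along the bar
Not all that is in view belongs to the job. Of the things shaped like the ferrule, the brass one is meant.

How it is judged:
On the way, in this order (a step that is already met when the one before it is completed fails the run):
1. the head lies flat in the cradle, socket up, released (z of head in the frame of cradle between 0.004 and 0.012 m and horizontal distance between head and cradle below 0.014 m and angle between the x axis of head and the x axis of cradle, either way round below 0.25 rad and angle between head's own z axis and vertical below 0.06 rad and contact force between the fingers and head below 0.3 N), for 0.2 s.
2. the ferrule lies flat on the head round the socket, released, the head still in the cradle (all of step 1 and z of ferrule in the frame of head between 0.046 and 0.054 m and horizontal distance between ferrule and head below 0.008 m and angle between ferrule's own z axis and vertical below 0.08 rad and contact force between the fingers and ferrule below 0.3 N), for 0.2 s.
3. the shaft stands through the ferrule on the bottom of the socket, released (all of step 2 and z of shaft in the frame of head between 0.015 and 0.024 m and horizontal distance between shaft and head below 0.01 m and angle between shaft's own z axis and vertical below 0.12 rad and contact force between the fingers and shaft below 0.3 N), for 0.2 s.
4. the cap sits fully down on the shaft, released (all of step 3 and z of cap in the frame of shaft between 0.075 and 0.085 m and horizontal distance between cap and shaft below 0.009 m and angle between cap's own z axis and vertical below 0.15 rad and contact force between the fingers and cap below 0.3 N), for 0.2 s.
At the end, for the whole second after the job is handed in: Head flat in cradle (14 mm, 0.25 rad either way round, socket up); ferrule flat on head within 8 mm of centre; shaft upright on the socket's bottom (4 mm high, 10 mm sideways, 0.12 rad); cap down on the shaft (5 mm high, 9 mm sideways); all released, at rest (all of step 4 and linear speed of each of head, ferrule, shaft, cap below 0.02 m/s); the robot touches nothing.
It fails at once if the blank was moved more than 30 mm (distance of blank from where it was at the start of the episode above 0.03 m).
It fails at once if the offcut was moved more than 30 mm (distance of offcut from where it was at the start of the episode above 0.03 m).
It fails at once if the calliper was moved more than 30 mm (distance of calliper from where it was at the start of the episode above 0.03 m).
It also fails if it takes over 128 s, if anything falls off the work surface, if the arm or the gripper's body presses on something with over 40 N, if the wrist force passes 120 N, or if a joint passes its speed limit or range.

## Working session

There is one attempt and no reset: what is moved stays moved. The work goes in short steps, each a Python script; the robot and the scene stay as the last script left them, time stands still between calls to the robot, and variables do not carry over. Pictures are saved under pics/ and viewed, at most 14 in all, crops included, and the job is handed in when it is done.

```bash
mkdir -p pics && ls
cat > h.py <<'E'
import numpy as np, cv2
from station import robot
def shot(n, save=None):
    c=robot.camera(n)
    if save: cv2.imwrite('pics/'+save, cv2.cvtColor(c['frame'],cv2.COLOR_RGB2BGR))
    return c
def und(c,uv):
    # pixel -> undistorted slopes
    K=np.array(c['mtx']); 
    return cv2.undistortPoints(np.array(uv,float).reshape(-1,1,2),K,np.array([c['k1'],0,0,0.])).reshape(-1,2)
def RT(c): return cv2.Rodrigues(np.array(c['rvec'],float))[0], np.array(c['tvec'],float).ravel()
def onplane(c,uv,z):
    s=und(c,uv); R,t=RT(c); d=np.c_[s,np.ones(len(s))]@R; o=-R.T@t
    return o+d*((z-o[2])/d[:,2])[:,None]
def cloud(c):
    z=c['range_z']; v,u=np.mgrid[:480,:640]; s=und(c,np.c_[u.ravel(),v.ravel()]); R,t=RT(c)
    P=(np.c_[s,np.ones(len(s))]*z.reshape(-1,1)-t)@R
    P[z.ravel()==0]=np.nan
    return P.reshape(480,640,3)
E
python3 - <<'E'
from h import *
for n in('scene','top'):
    c=shot(n,n+'1.png'); R,t=RT(c); print(n,-R.T@t,R[2],c['k1'],c['mtx'][0][0])
print(robot.get_obs())
E
```

```text
pics
scene [1.35761225 0.52864403 0.79169595] [-0.6455897  -0.41512231 -0.641005  ] -0.025082614471197806 548.5484045528276
top [0.44831924 0.0321836  1.06535923] [ 0.12366004  0.01388973 -0.99222743] -0.129951851845157 473.9614745529298
{'time_s': 0.1, 'joint_pos': array([ 1.25482851,  0.68993615, -0.19453511,  1.56626229,  0.15728234,
        0.90251292, -0.21510224]), 'qd': array([ 0.00025979, -0.00092094,  0.00079177, -0.00190581, -0.00143256,
        0.00089901,  0.00032247]), 'tau': array([-3.69262518e-03, -5.40603054e+01, -1.27188541e+00, -1.58985686e+01,
        9.32038296e-03,  4.36454997e-03, -2.81477020e-05]), 'tool_pos': array([ 0.21391035, -0.58654152,  0.19253627]), 'tcp_rot': array([ 9.84739637e-01,  1.74031895e-01, -2.00414004e-04, -8.40674906e-04]), 'contact_force': array([-0.4520128 ,  0.68592223, -0.89260301]), 'wrist_torque': array([0.03256559, 0.0022237 , 0.01824235]), 'grip_force': 0.0, 'width': 0.9999923409569702}
```

View pics/top1.png

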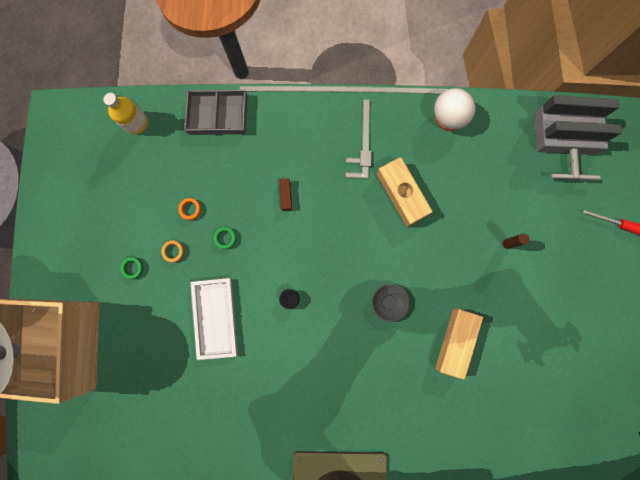

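View pics/scene1.png

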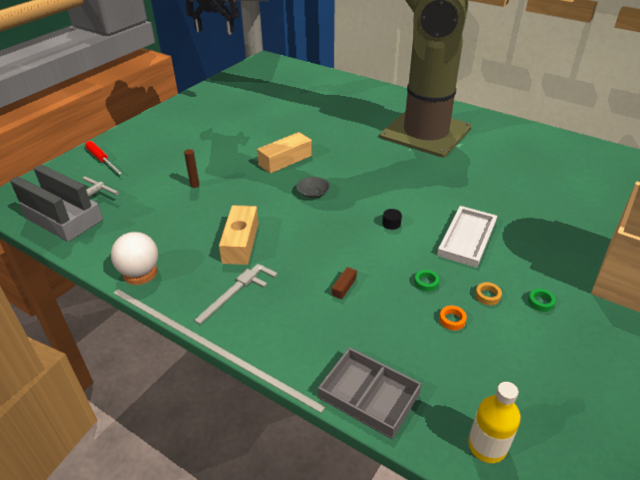

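The top view shows the head with its socket at (405,190) and the blank at (459,344). The shaft stands at (515,241) with the offcut at (285,194), and the cap is at (289,299) near the dish at (391,303). The cradle is at (213,319).

Possible confusions:
- **Ferrule:** rings at orange (190,209), amber (172,251), green (224,237) and green (131,268). I choose the amber one as brass.
- **Head:** (405,190), bored, against the blank at (459,344).
- **Shaft:** (515,241), round and standing, against the square offcut at (285,194).
- **Cap:** (289,299), against the dish at (391,303).

I'll check the ring choice in a crop.

Run:
```python
from h import *
a=cv2.imread('pics/top1.png')[190:285,110:245]; b=cv2.imread('pics/scene1.png')[255:350,405:560]
a=cv2.resize(a,(390,280),interpolation=3); b=cv2.resize(b,(400,280),interpolation=3)
cv2.imwrite('pics/crop1.png',np.hstack([a,b]))
c=shot('top'); P=cloud(c); f=c['frame']; hsv=cv2.cvtColor(f,cv2.COLOR_RGB2HSV)
Z=P[...,2]
print('bench z',np.nanmedian(Z[230:260,330:480]))
for n,u,v in [('head',395,180),('blank',459,344),('shaft',515,241),('cap',289,299),('cradlefloor',213,319),('cradlerim',194,320),('offc',285,194),('brass',163,250),('orange',180,209),('green',214,237)]:
    print(n,P[v,u].round(4),f[v,u],hsv[v,u])
```

```text
bench z -0.00010040286272800483
head [ 0.7014 -0.1134  0.0494] [245 204 127] [ 20 123 245]
blank [ 0.347  -0.2504  0.049 ] [239 192 118] [ 18 129 239]
shaft [ 0.5663 -0.367   0.0786] [65 36 21] [ 10 173  65]
cap [0.4385 0.115  0.032 ] [42 39 40] [170  18  42]
cradlefloor [0.3904 0.2858 0.0092] [239 232 224] [ 16  16 239]
cradlerim [0.3875 0.3263 0.0186] [243 232 226] [ 11  18 243]
offc [0.6723 0.1302 0.0227] [110  60  32] [ 11 181 110]
brass [0.5421 0.405  0.0175] [237 171  76] [ 18 173 237]
orange [0.6364 0.37   0.0188] [249 137  38] [ 14 216 249]
green [0.5737 0.2891 0.0152] [ 64 178  82] [ 65 163 178]
```

View pics/crop1.png

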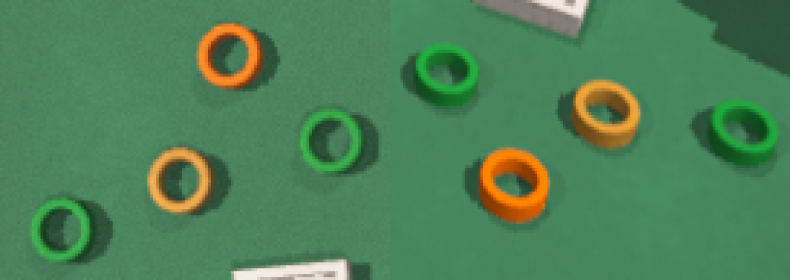

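The crop shows the amber ring (top pixel 172,251) as the brass one. The ring at (190,209) is saturated orange. Next I'll measure the poses.

```bash
cat > meas.py <<'E'
from h import *
def blob(P,seed,zlo,zhi,rad=.12):
    "xy points of the cloud with height in the band near seed (connected component containing the most points)"
    Z=P[...,2]; m=(Z>zlo)&(Z<zhi)&(np.hypot(P[...,0]-seed[0],P[...,1]-seed[1])<rad)
    n,l,st,_=cv2.connectedComponentsWithStats(m.astype(np.uint8),connectivity=8)
    i=1+np.argmax(st[1:,4]); return P[l==i]
def rect(p):
    (cx,cy),(w,h),a=cv2.minAreaRect(p[:,:2].astype(np.float32)*1000)
    if w<h: w,h,a=h,w,a+90
    return np.array([cx,cy])/1000,(round(w),round(h)),np.radians((a+90)%180-90)
def circ(p):
    (x,y),r=cv2.minEnclosingCircle(p[:,:2].astype(np.float32)*1000); return np.array([x,y])/1000,r
E
python3 - <<'E'
from meas import *
for n in('top','scene'):
    P=cloud(shot(n)); print(n)
    print(' head',rect(blob(P,(.68,-.13),.043,.058)))
    print(' blank',rect(blob(P,(.347,-.25),.043,.058)))
    print(' cradle',rect(blob(P,(.39,.286),.014,.025)))
    print(' ferrule',circ(blob(P,(.54,.385),.012,.024,.04)))
    print(' cap',circ(blob(P,(.4385,.115),.024,.038,.05)))
    b=blob(P,(.566,-.36),.093,.108,.06);print(' shaft',circ(b),len(b))
    print(' offcut',rect(blob(P,(.672,.13),.018,.03,.07)))
E
```

```text
top
 head (array([ 0.67955066, -0.13467053]), (143, 57), np.float64(0.5102438216798785))
 blank (array([ 0.34737537, -0.2556503 ]), (141, 58), np.float64(-0.2959224708463347))
 cradle (array([0.39190237, 0.28382138]), (173, 90), np.float64(0.10853033916539966))
 ferrule (array([0.54234186, 0.38519205]), 26.032756805419922)
 cap (array([0.43966797, 0.11630145]), 21.94462013244629)
 shaft (array([ 0.56838538, -0.37708804]), 12.21658992767334) 98
 offcut (array([0.67253241, 0.13106519]), (70, 24), np.float64(0.09650012479696878))
scene
 head (array([ 0.6818573 , -0.13548886]), (146, 57), np.float64(0.5201288431454938))
 blank (array([ 0.35133044, -0.25646271]), (143, 64), np.float64(-0.30059485382082424))
 cradle (array([0.39363962, 0.28381369]), (180, 89), np.float64(0.11538068024649119))
 ferrule (array([0.54240918, 0.38696661]), 25.6324462890625)
 cap (array([0.44155426, 0.11435792]), 23.672971725463867)
 shaft (array([ 0.56995709, -0.37554736]), 12.934075355529785) 44
 offcut (array([0.6758418 , 0.13099948]), (71, 25), np.float64(0.08160770301411045))
```

```bash
cat > act.py <<'E'
from h import *
from scipy.spatial.transform import Rotation as Ro
def down(a):
    x=np.array([np.cos(a),np.sin(a),0]); z=np.array([0,0,-1.]); return Ro.from_matrix(np.c_[x,np.cross(z,x),z]).as_quat()
def st(): 
    o=robot.get_obs(); print('t %.1f tcp %s w %.3f grip %.1f F %s'%(o['time_s'],o['tool_pos'].round(4),o['width'],o['grip_force'],o['contact_force'].round(1)))
    return o
def pick(xy,a,z,hi,opening=1.0,pre=None):
    robot.gripper_to(opening)
    robot.move_pose([*xy,hi],down(a))
    robot.move_straight([*xy,z],v=.12); robot.gripper_to(0); st()
def lift(z,v=.12):
    p=robot.get_obs()['tool_pos']; robot.move_straight([p[0],p[1],z],v=v); st()
E
python3 - <<'E'
from act import *
for n,xy,z,A in [('head',(.6807,-.1351),.02,.515),('cradle',(.3928,.2838),.03,.112),('ferr',(.5424,.386),.003,0),('shaft',(.569,-.376),.055,0),('cap',(.4406,.1153),.006,0),('cradleHi',(.3928,.2838),.2,0)]:
  for a in ([A,A-np.pi] if A else np.arange(-3,3.1,.75)):
    print(n,round(a,2),*[None if (q:=robot.ik([*xy,zz],down(a))) is None else q.round(2) for zz in (z,.2)])
E
```

```text
head 0.52 [ 0.18  0.99 -0.1   1.45  0.13  0.71 -1.03] [ 0.22  0.78 -0.19  1.32  0.15  1.05 -1.04]
head -2.63 [ 0.64  1.29 -1.26  1.42  1.24  1.32  1.39] [ 0.62  1.04 -1.26  1.29  0.97  1.45  1.54]
cradle 0.11 [-0.89  0.83  0.28  2.12 -0.8   0.29 -1.38] [-0.66  0.5  -0.09  1.97  0.07  0.67 -2.25]
cradle -3.03 [-0.69  0.8  -0.05  2.11  0.15  0.23  0.81] [-0.08  0.69 -1.07  1.95  0.74  0.97  0.16]
ferr -3.0 [-0.43  1.03 -0.51  1.54  0.66  0.75  0.49] [-0.23  0.9  -0.99  1.4   0.76  1.25  0.43]
ferr -2.25 [-0.15  1.3  -1.26  1.52  1.28  1.28  0.87] [-0.16  1.   -1.26  1.4   0.95  1.41  1.05]
ferr -1.5 [-0.15  1.3  -1.26  1.52  1.28  1.28  1.62] [-0.16  1.   -1.26  1.4   0.95  1.41  1.8 ]
ferr -0.75 [-1.03  1.12  0.73  1.58 -0.95  0.83 -2.23] [-1.    0.82  0.66  1.45 -0.54  1.06 -2.55]
ferr 0.0 [-1.    1.09  0.63  1.58 -0.85  0.77 -1.55] [-0.69  0.74 -0.    1.43  0.    0.98 -2.26]
ferr 0.75 [-0.92  1.05  0.47  1.57 -0.67  0.69 -0.95] [-0.56  0.74 -0.24  1.42  0.19  1.   -1.67]
ferr 1.5 [-0.83  1.01  0.29  1.57 -0.42  0.63 -0.4 ] [-0.45  0.77 -0.47  1.41  0.37  1.05 -1.07]
ferr 2.25 [-0.7 
[... 2157 characters left out ...]
.5 [-0.01  0.78 -1.25  1.94  0.85  1.09  1.57] [-0.01  0.78 -1.25  1.94  0.85  1.09  1.57]
cradleHi -0.75 [-1.13  0.58  0.66  2.   -0.52  0.74 -2.47] [-1.13  0.58  0.66  2.   -0.52  0.74 -2.47]
cradleHi 0.0 [-0.69  0.5  -0.05  1.97  0.04  0.67 -2.33] [-0.69  0.5  -0.05  1.97  0.04  0.67 -2.33]
cradleHi 0.75 [-0.53  0.51 -0.29  1.97  0.22  0.7  -1.78] [-0.53  0.51 -0.29  1.97  0.22  0.7  -1.78]
cradleHi 1.5 [-0.38  0.54 -0.52  1.96  0.39  0.75 -1.2 ] [-0.38  0.54 -0.52  1.96  0.39  0.75 -1.2 ]
cradleHi 2.25 [-0.26  0.58 -0.73  1.95  0.52  0.81 -0.6 ] [-0.26  0.58 -0.73  1.95  0.52  0.81 -0.6 ]
cradleHi 3.0 [-0.13  0.65 -0.97  1.95  0.68  0.91 -0.02] [-0.13  0.65 -0.97  1.95  0.68  0.91 -0.02]
```

Run:
```python
from act import *
pick((.6807,-.1351),.515,.021,.2); lift(.2)
robot.move_pose([.3928,.2838,.2],down(.112)); st()
robot.move_straight([.3928,.2838,.06],v=.12); st(); shot('scene','s2.png')
```

```text
t 5.2 tcp [ 0.6807 -0.1351  0.021 ] w 0.002 grip 0.0 F [ 0.8 -0.   0.1]
t 6.8 tcp [ 0.6801 -0.135   0.1991] w 0.001 grip 0.0 F [ 0.2  1.1 -0.2]
t 8.7 tcp [0.3938 0.2833 0.2   ] w 0.004 grip 0.0 F [ 0.4 -0.5  0.1]
t 10.0 tcp [0.3932 0.2841 0.0605] w 0.000 grip 0.0 F [0.5 0.1 0.8]
```

View pics/s2.png

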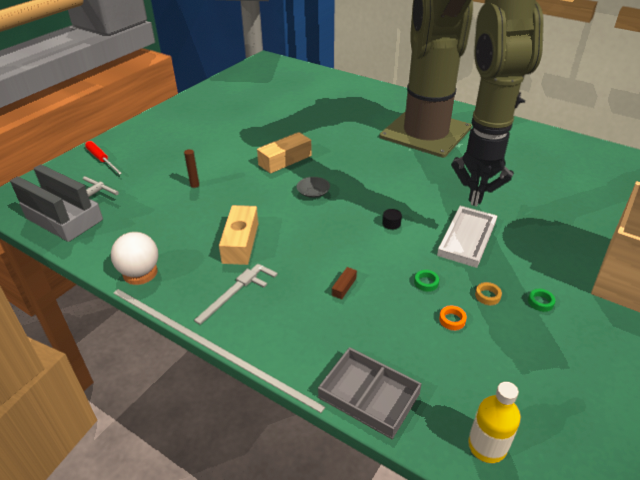

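The picture shows the head still at (240,235), so the grasp missed, and the gripper is shut with its tip at (478,195). I'll check where that tip should appear against where it does.

Run:
```python
from act import *
from meas import *
o=st(); print(o['joint_pos'].round(3),o['tcp_rot'].round(3))
for n in('scene','top'):
    c=shot(n,n+'3.png'); p=np.array([o['tool_pos']]); 
    print(n,cv2.projectPoints(p,np.array(c['rvec'],float),np.array(c['tvec'],float),np.array(c['mtx']),np.array([c['k1'],0,0,0.]))[0].ravel())
    P=cloud(c); m=(P[...,2]>.03)&(np.hypot(P[...,0]-.39,P[...,1]-.284)<.1); q=P[m]; print(len(q),q[np.argsort(q[:,2])][:5].round(3))
    print(rect(blob(P,(.68,-.13),.043,.058)))
robot.gripper_to(1); st()
c=shot('wrist','w3.png'); R,t=RT(c); print('wrist cam',-R.T@t,R[2])
```

```text
t 10.0 tcp [0.3932 0.2841 0.0606] w -0.005 grip 0.0 F [-0.9 -0.1 -0.1]
[-0.701  0.743 -0.031  2.1    0.072  0.299 -2.252] [ 0.998  0.056  0.001 -0.   ]
scene [471.86338528 216.36511469]
9973 [[0.402 0.29  0.097]
 [0.403 0.286 0.098]
 [0.406 0.282 0.098]
 [0.398 0.291 0.1  ]
 [0.406 0.285 0.1  ]]
(array([ 0.68118616, -0.13634142]), (147, 58), np.float64(0.5164890010151416))
top [208.07539459 318.84375678]
17352 [[0.403 0.279 0.105]
 [0.404 0.28  0.113]
 [0.384 0.257 0.15 ]
 [0.385 0.255 0.151]
 [0.41  0.258 0.152]]
(array([ 0.67927466, -0.1349556 ]), (141, 57), np.float64(0.5119005409045032))
t 10.9 tcp [0.3928 0.2838 0.06  ] w 1.001 grip 0.0 F [ 0.1  0.2 -0.6]
wrist cam [0.47055899 0.29148532 0.24134465] [-0.30737645 -0.03418634 -0.95097372]
```

View pics/w3.png

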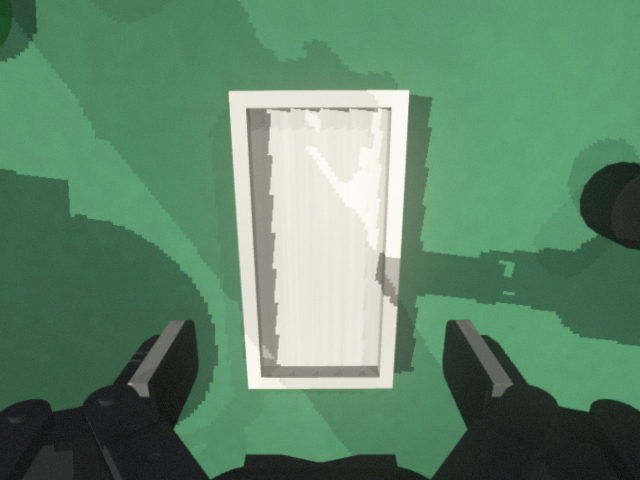

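The wrist view shows the empty cradle centred near (318,240), with the open fingers on either side at (165,360) and (480,360). The depth cloud puts the fingertips near z=0.097 m while the reported TCP is at 0.0605 m. So the fingers end about 37 mm short of the reported TCP, and they closed just above the head. I'll check this offset with a gentle touch on clear bench.

Run:
```python
from act import *
lift(.2); robot.gripper_to(0)
robot.move_pose([.58,.0,.1],down(.1))
P=cloud(shot('wrist')); print('wrist bench z',np.nanmedian(P[:150,:,2]))
for n in('scene','top'):
    P=cloud(shot(n)); m=(P[...,2]>.03)&(np.hypot(P[...,0]-.58,P[...,1])<.03); q=P[m]; print(n,q[np.argsort(q[:,2])][:4].round(3).tolist())
robot.move_straight([.58,0,-.022],v=.1); st()
z=-.022; b=np.mean([robot.get_obs()['contact_force'][2] for _ in range(5)])
while z>-.05:
    z-=.0015; robot.move_straight([.58,0,z],v=.03)
    o=robot.get_obs(); 
    if abs(o['contact_force'][2]-b)>4: break
st(); print('z',z); lift(.1)
```

```text
t 12.3 tcp [0.3923 0.2834 0.1994] w 1.001 grip 0.0 F [ 0.3  0.4 -0.8]
wrist bench z 0.0011646564314825051
scene [[0.582, 0.008, 0.136], [0.591, 0.004, 0.138], [0.588, 0.009, 0.138], [0.591, -0.001, 0.138]]
top [[0.609, 0.006, 0.499], [0.609, 0.0, 0.499], [0.607, 0.01, 0.499], [0.609, 0.005, 0.5]]
t 15.9 tcp [ 0.5806 -0.     -0.0214] w -0.004 grip 0.0 F [ 0.2  0.  -0.7]
t 18.7 tcp [ 0.5802 -0.     -0.0379] w 0.005 grip 2.9 F [-1.4  0.3  5.8]
z -0.03850000000000001
t 20.0 tcp [ 0.5796 -0.      0.0993] w 0.001 grip 0.0 F [-0.3 -0.5  1.2]
```

Contact came at a reported z of −0.037 m, which confirms the offset. I'll subtract 37 mm in the helpers and pick again.

```bash
sed -i 's/^def down/D=.037  # true fingertip z = reported TCP z + D (touch test)\ndef P3(xy,z): return [xy[0],xy[1],z-D]\ndef down/; s/\[\*xy,hi\]/P3(xy,hi)/; s/\[\*xy,z\]/P3(xy,z)/; s/\[p\[0\],p\[1\],z\]/P3(p,z)/' act.py
python3 - <<'E'
from act import *
pick((.6807,-.1351),.515,.019,.15)
if robot.get_obs()['width']>.3:
    lift(.16); c=(.3928,.2838)
    robot.move_pose(P3(c,.18),down(.112)); robot.move_straight(P3(c,.06),v=.12); st(); shot('scene','s4.png')
E
```

```text
t 23.1 tcp [ 0.6815 -0.1352 -0.017 ] w 0.644 grip 65.7 F [ 0.3 -0.8  4. ]
t 24.4 tcp [ 0.6807 -0.1351  0.1219] w 0.644 grip 65.0 F [-0.4  0.3 -2.7]
t 27.4 tcp [0.3933 0.2841 0.0235] w 0.649 grip 64.9 F [ 0.9 -0.1 -2.5]
```

View pics/s4.png

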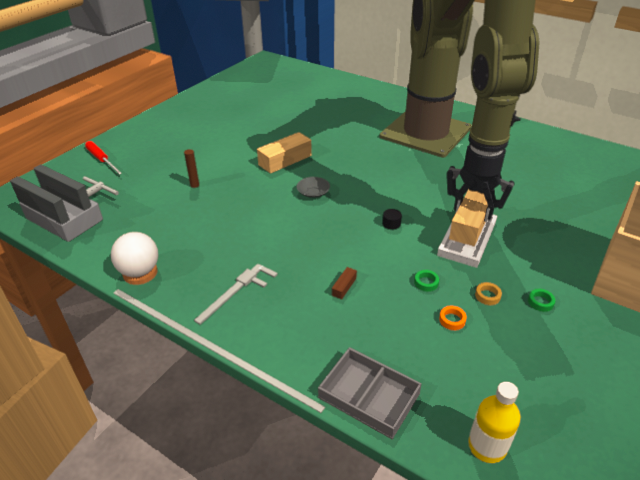

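The head is held above the cradle at (470,218), aligned with it. I'll lower it, release, and measure.

Run:
```python
from act import *
from meas import *
robot.move_straight(P3((.3928,.2838),.028),v=.05); st()
robot.gripper_to(1); lift(.2)
robot.move_pose(P3((.5424,.386),.2),down(.11))
for n in('top','scene'):
    P=cloud(shot(n)); b=blob(P,(.39,.284),.05,.07); print(n,'head',rect(b),np.median(b[:,2]))
    m=b; print(' cradle',rect(blob(P,(.39,.286),.014,.025)),' ferrule',circ(blob(P,(.54,.385),.012,.024,.04)))
```

```text
t 28.3 tcp [ 0.3923  0.2835 -0.0092] w 0.643 grip 65.6 F [-1.8 -0.9  0.8]
t 30.3 tcp [0.3926 0.2836 0.1625] w 0.998 grip 0.0 F [0.1 0.7 0.2]
top head (array([0.39138171, 0.28367319]), (141, 59), np.float64(0.09885093870307375)) 0.05749052200602919
 cradle (array([0.39215268, 0.28344815]), (173, 89), np.float64(0.10563396838761353))  ferrule (array([0.54278217, 0.38593835]), 26.11111831665039)
scene head (array([0.39180322, 0.28280276]), (147, 57), np.float64(0.11048887776531437)) 0.05470776773914119
 cradle (array([0.39401147, 0.28390057]), (177, 89), np.float64(0.11878236919636302))  ferrule (array([0.54227197, 0.38665939]), 24.796314239501953)
```

Run:
```python
from act import *
pick((.5425,.3862),.11,.002,.1,.85); lift(.16)
if robot.get_obs()['width']>.3:
    c=(.3917,.2835)
    robot.move_pose(P3(c,.16),down(.11)); robot.move_straight(P3(c,.08),v=.12); st()
    im=shot('scene')['frame'][130:290,380:580]; w=shot('wrist')['frame'][200:480,100:540]
    cv2.imwrite('pics/f5.png',np.hstack([cv2.resize(im,(400,320))[...,::-1],cv2.resize(w,(400,320))[...,::-1]]))
```

```text
t 33.2 tcp [ 0.5433  0.3868 -0.0336] w 0.552 grip 62.7 F [-0.4 -0.9  5.3]
t 34.7 tcp [0.5427 0.3864 0.1221] w 0.551 grip 62.2 F [-0.9 -0.6 -1.6]
t 36.2 tcp [0.3923 0.2839 0.0432] w 0.546 grip 62.2 F [ 0.2 -0.1 -1.6]
```

View pics/f5.png

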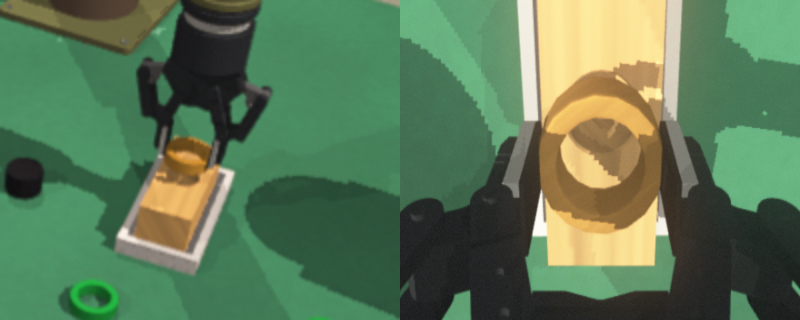

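The ferrule is held between the fingers above the head, over the socket, and looks level. I'll lower it and release.

Run:
```python
from act import *
from meas import *
c=(.3917,.2835)
robot.move_straight(P3(c,.0612),v=.05); st()
robot.gripper_to(.85); lift(.16); 
robot.move_pose(P3((.569,-.376),.2),down(.1)); 
for n in('top','scene'):
    k=shot(n); P=cloud(k); b=blob(P,c,.067,.082,.05); print(n,'ferrule',circ(b),np.median(b[:,2]),np.ptp(b[:,2]))
    h=blob(P,c,.05,.064); print(' head',rect(h),' shaft',circ(blob(P,(.566,-.376),.093,.108,.06)))
    im=k['frame']; u,v=cv2.projectPoints(np.array([[*c,.07]]),np.array(k['rvec'],float),np.array(k['tvec'],float),np.array(k['mtx']),np.array([k['k1'],0,0,0.]))[0].ravel().astype(int)
    cv2.imwrite(f'pics/f6{n}.png',cv2.resize(im[v-50:v+50,u-50:u+50],(400,400),interpolation=3)[...,::-1])
cv2.imwrite('pics/f6.png',np.hstack([cv2.imread('pics/f6top.png'),cv2.imread('pics/f6scene.png')]))
```

```text
t 36.9 tcp [0.3917 0.2836 0.0243] w 0.549 grip 63.5 F [-0.1 -0.7  6.3]
t 38.2 tcp [0.3912 0.2831 0.1226] w 0.849 grip 0.0 F [-0.5 -0.2  1. ]
top ferrule (array([0.38954303, 0.282237  ]), 24.892812728881836) 0.07317954636612184 0.012417412176423295
 head (array([0.39141797, 0.28319141]), (141, 58), np.float64(0.10317961577175333))  shaft (array([ 0.56983765, -0.37710901]), 11.939308166503906)
scene ferrule (array([0.39193976, 0.28379773]), 25.63164710998535) 0.07008968568416868 0.0062629498566225544
 head (array([0.39279584, 0.28287823]), (146, 57), np.float64(0.10744862970963671))  shaft (array([ 0.56702051, -0.37566541]), 15.321038246154785)
```

View pics/f6.png

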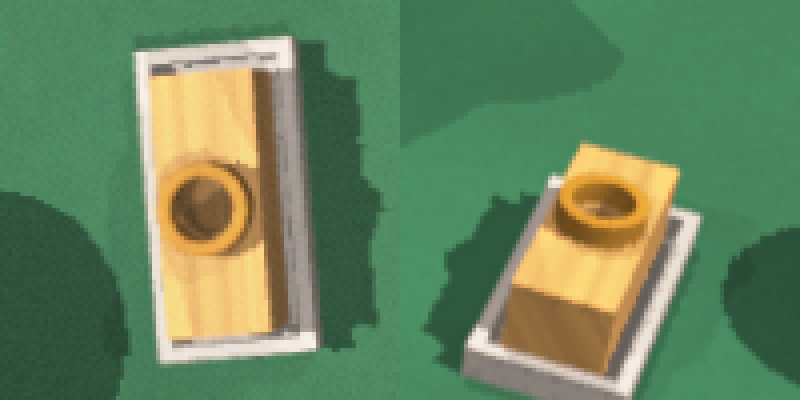

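The ferrule lies flat on the head round the socket, at (205,210) in the left crop and (603,210) in the right. Next, the shaft.

Run:
```python
from act import *
from meas import *
pick((.569,-.3765),.1,.056,.16,.7); lift(.22)
o=robot.get_obs()
if o['width']>.1:
    c=(.3913,.2831)
    robot.move_pose(P3(c,.22),down(.11)); st()
    for n in('top','scene'):
        P=cloud(shot(n)); b=blob(P,c,.15,.215,.03); print(n,np.median(b[:,:2],0),b[:,2].min(),len(b))
    im=shot('scene')['frame'][60:260,380:580]; w=shot('wrist')['frame']
    cv2.imwrite('pics/s7.png',np.hstack([cv2.resize(im,(400,400))[...,::-1],cv2.resize(w,(400,400))[...,::-1]]))
```

```text
t 42.8 tcp [ 0.5694 -0.3768  0.0197] w 0.264 grip 58.5 F [-0.4 -0.   3.3]
t 44.3 tcp [ 0.5688 -0.3765  0.182 ] w 0.267 grip 58.6 F [-0.2  0.6 -1.1]
t 46.7 tcp [0.3921 0.2824 0.1829] w 0.264 grip 58.6 F [ 0.7  0.1 -0.5]
top [0.40455517 0.27884929] 0.17220530014347618 6
scene [0.40184434 0.28446391] 0.15954208756909466 271
```

View pics/s7.png

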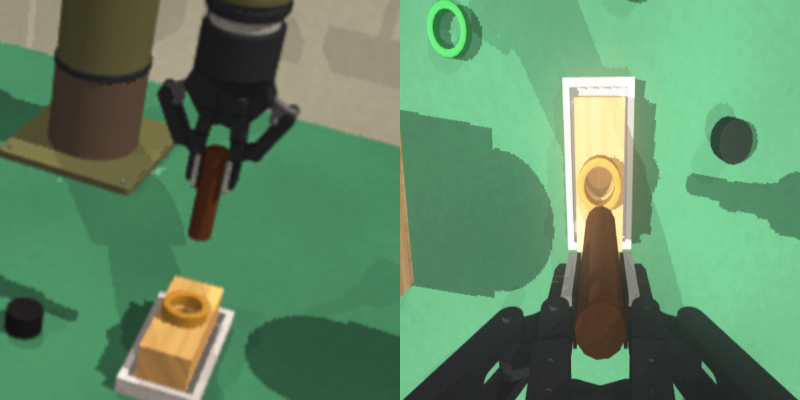

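The shaft is held upright above the ferrule, its lower end at (600,210) in the wrist view just below the bore at (600,182). I'll compare the shaft axis with the bore before inserting.

Run:
```python
from act import *
from meas import *
c=(.3913,.2831)
robot.move_straight(P3(c,.15),v=.1); st()
for n in('wrist','scene'):
    k=shot(n); P=cloud(k); o=RT(k); cam=-o[0].T@o[1]
    b=blob(P,c,.10,.14,.035); 
    d=(cam[:2]-c)/np.linalg.norm(cam[:2]-c); s=(b[:,:2]-c)@d; t=(b[:,:2]-c)@np.array([-d[1],d[0]])
    r=[]
    for z in(.10,.115,.125):
        m=(b[:,2]>=z)&(b[:,2]<z+.012); r.append((np.percentile(s[m],95)-.012,(np.percentile(t[m],2)+np.percentile(t[m],98))/2,np.ptp(t[m]),m.sum()))
    print(n,'axis',[(np.array(c)+x[0]*d+x[1]*np.array([-d[1],d[0]])).round(4).tolist()+[round(x[2],4),x[3]] for x in r],'zmin',b[:,2].min())
    f=blob(P,c,.069,.079,.04); print(' ferrule',circ(f),np.median(f[:,2]))
```

```text
t 47.7 tcp [0.3916 0.2834 0.1134] w 0.269 grip 58.6 F [ 0.5  0.3 -1. ]
wrist axis [[0.3898, 0.2821, np.float64(0.023), np.int64(398)], [0.3899, 0.2821, np.float64(0.023), np.int64(512)], [0.3899, 0.2822, np.float64(0.023), np.int64(581)]] zmin 0.10002482799690696
 ferrule (array([0.38804727, 0.28201984]), 25.034841537475586) 0.07455344734456953
scene axis [[0.3941, 0.283, np.float64(0.0227), np.int64(57)], [0.393, 0.2828, np.float64(0.0228), np.int64(55)], [0.3934, 0.2831, np.float64(0.0231), np.int64(57)]] zmin 0.100139797588644
 ferrule (array([0.39312482, 0.28313821]), 25.88378143310547) 0.07096580545405427
```

Run:
```python
from act import *
from meas import *
c=(.391,.2831)
for z in (.12,.105,.095,.09,.0868,.0855):
    robot.move_straight(P3(c,z),v=.05); o=st()
    if o['contact_force'][2]>12: break
else:
    robot.gripper_to(.55); lift(.2)
    robot.move_pose(P3((.4406,.1153),.2),down(.11))
    for n in('top','scene'):
        k=shot(n); P=cloud(k); b=blob(P,c,.12,.137,.03); print(n,'shaft top',circ(b),np.median(b[:,2]),len(b))
        print(' cap',circ(blob(P,(.4405,.1153),.024,.038,.05)),'fer',circ(blob(P,c,.067,.082,.05)),rect(blob(P,c,.05,.064)))
    cv2.imwrite('pics/s8.png',cv2.resize(k['frame'][130:280,360:560],(600,450))[...,::-1])
```

```text
t 48.6 tcp [0.391  0.2831 0.0829] w 0.264 grip 58.6 F [0.3 0.7 0.2]
t 49.0 tcp [0.3907 0.2829 0.0676] w 0.262 grip 58.7 F [-1.1 -0.1 -0.3]
t 49.4 tcp [0.3908 0.2829 0.0576] w 0.264 grip 58.7 F [-0.2  1.6 -0.3]
t 49.6 tcp [0.3908 0.283  0.0527] w 0.266 grip 58.7 F [-0.4 -0.7 -0.3]
t 49.9 tcp [0.3909 0.283  0.0497] w 0.265 grip 58.7 F [-0.2 -0.2 -1.1]
t 50.1 tcp [0.391  0.2831 0.0485] w 0.263 grip 58.7 F [ 0.2 -1.2 -0.6]
t 51.6 tcp [0.3906 0.2827 0.1625] w 0.548 grip 0.0 F [ 0.5  0.4 -0. ]
top shaft top (array([0.3916911 , 0.28256009]), 11.462367057800293) 0.1272593366202291 89Traceback (most recent call last):
  File "<stdin>", line 12, in <module>
  File "meas.py", line 6, in blob
    i=1+np.argmax(st[1:,4]); return P[l==i]
        ~~~~~~~~~^^^^^^^^^^
    return _wrapfunc(a, 'argmax', axis=axis, out=out, **kwds)
    return bound(*args, **kwds)
ValueError: attempt to get argmax of an empty sequence
```

Run:
```python
from act import *
from meas import *
c=(.391,.283)
k=shot('scene'); P=cloud(k); b=blob(P,c,.12,.137,.03); print('shaft top',circ(b),np.median(b[:,2]),len(b))
cv2.imwrite('pics/s8.png',cv2.resize(k['frame'][130:280,360:560],(600,450))[...,::-1])
f=blob(cloud(shot('wrist')),(.4405,.1153),.025,.036,.05); print('cap wrist',circ(f))
xy=(.4406,.1153)
for a in(.11,.5,1,1.5,2,2.5,3,-3,-2.5,-.5): print(a,[None if (q:=robot.ik(P3(p,z),down(a))) is None else q.round(2)[[0,5,6]] for p,z in ((xy,.006),(xy,.015),(c,.12),(c,.17))])
```

```text
shaft top (array([0.39349826, 0.28445523]), 13.35523509979248) 0.12453705940435078 78
cap wrist (array([0.43753766, 0.11465938]), 21.945741653442383)
0.11 [None, None, array([-0.6 ,  0.39, -2.54]), array([-0.56,  0.52, -2.49])]
0.5 [None, array([-0.31,  0.06, -2.47]), array([-0.54,  0.41, -2.27]), array([-0.5 ,  0.54, -2.21])]
1 [array([-0.24,  0.16, -2.35]), array([-0.33,  0.05, -1.79]), array([-0.47,  0.46, -1.92]), array([-0.41,  0.59, -1.85])]
1.5 [array([-0.24,  0.16, -1.85]), array([-0.32,  0.06, -1.46]), array([-0.39,  0.53, -1.57]), array([-0.32,  0.65, -1.48])]
2 [array([-0.24,  0.16, -1.35]), array([-0.19,  0.22, -1.27]), array([-0.31,  0.61, -1.19]), array([-0.24,  0.73, -1.1 ])]
2.5 [array([-0.05,  0.42, -0.88]), array([-0.03,  0.44, -0.84]), array([-0.22,  0.72, -0.8 ]), array([-0.16,  0.82, -0.7 ])]
3 [array([ 0.05,  0.57, -0.38]), array([ 0.07,  0.58, -0.35]), array([-0.16,  0.82, -0.37]), array([-0.11,  0.91, -0.28])]
-3 [array([ 0.13,  0.71, -0.1 ]), array([ 0.31,  1.15, -0.09]), array([-0.05,  1.07, -0.21]), array([-0.04,  1.06, -0.09])]
-2.5 [array([0.13, 0.71, 0.4 ]), array([0.31, 1.15, 0.41]), array([-0.05,  1.07,  0.29]), array([-0.04,  1.06,  0.41])]
-0.5 [array([0.13, 0.71, 2.4 ]), array([0.31, 1.15, 2.41]), array([-0.86,  0.37, -2.36]), array([-0.87,  0.49, -2.49])]
```

View pics/s8.png

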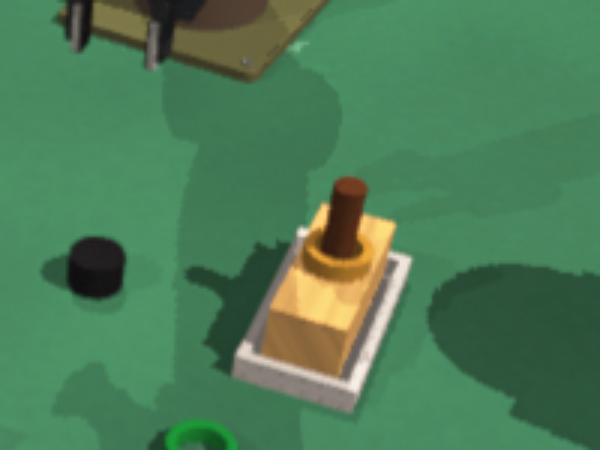

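The shaft stands upright through the ferrule, its top at (348,188) in the crop, and the cap is at (97,268). Next, the cap, using a yaw that keeps the joints away from their limits.

Run:
```python
from act import *
from meas import *
c=(.3916,.283); a=2.75
robot.move_pose(P3((.44,.1155),.2),down(a)); st()
pick((.44,.1155),a,.006,.12,.8); lift(.24)
o=robot.get_obs()
if o['width']>.3:
    robot.move_pose(P3(c,.24),down(a)); robot.move_straight(P3(c,.155),v=.1); st()
    for n in('wrist','scene'):
        k=shot(n); P=cloud(k); 
        b=blob(P,c,.172,.19,.035); print(n,'cap top',circ(b),np.median(b[:,2]),len(b))
        cv2.imwrite(f'pics/c9{n}.png',k['frame'][...,::-1])
    cv2.imwrite('pics/c9.png',np.hstack([cv2.resize(cv2.imread('pics/c9scene.png')[60:260,380:580],(400,400)),cv2.resize(cv2.imread('pics/c9wrist.png'),(400,400))]))
```

```text
t 54.2 tcp [0.4399 0.1156 0.1629] w 0.549 grip 0.0 F [-0.5 -0.7 -0.1]
t 56.5 tcp [ 0.4405  0.1156 -0.0301] w 0.493 grip 60.0 F [ 0.1 -1.6  7.1]
t 58.6 tcp [0.4402 0.1155 0.2026] w 0.489 grip 60.7 F [ 0.8  0.2 -0.6]
t 60.3 tcp [0.3918 0.2833 0.1184] w 0.490 grip 60.7 F [ 0.2  0.  -2. ]
wrist cap top (array([0.3853974 , 0.28527222]), 33.98384475708008) 0.1791570701874779 15891
scene cap top (array([0.39351459, 0.28280899]), 34.41087341308594) 0.17633526023998927 315
```

View pics/c9.png

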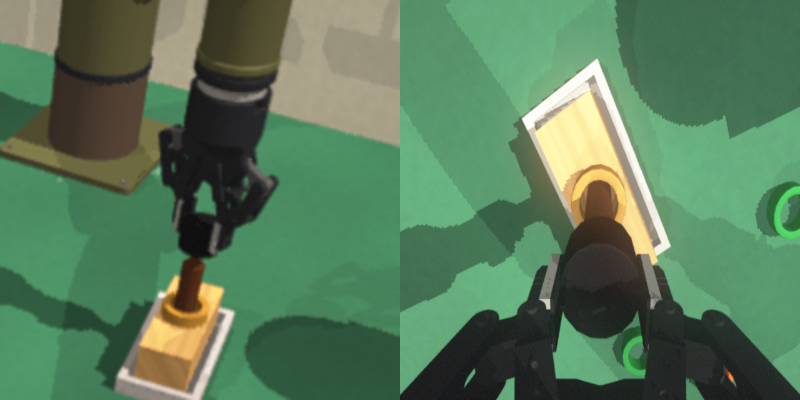

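The cap is held level above the shaft: cap at (205,232) and shaft top at (195,265) in the left crop. I'll compare the cap and shaft axes in the same view, then lower if they agree.

```bash
cat > axis.py <<'E'
from meas import *
def axis(k,c,z0,z1,r):
    "axis xy of an upright cylinder of radius r from its visible side"
    P=cloud(k); R,t=RT(k); cam=-R.T@t; d=(cam[:2]-c)/np.linalg.norm(cam[:2]-c); e=np.array([-d[1],d[0]])
    b=blob(P,c,z0,z1,r+.012); b=b[:,:2]-c; s,u=b@d,b@e
    s,u=s[abs(u)<.012],u
    return (np.array(c)+(np.percentile(s,95)-r)*d).round(4),len(b)
E
python3 - <<'E'
from act import *
from axis import *
c=np.array([.3916,.283])
for n in('wrist','scene'):
    k=shot(n); print(n,'cap',axis(k,c,.151,.172,.022),'shaft',axis(k,c,.09,.125,.012))
E
```

```text
wrist cap (array([0.3896, 0.2838]), 2859) shaft (array([0.3906, 0.2834]), 842)
scene cap (array([0.3933, 0.2834]), 206) shaft (array([0.3928, 0.2833]), 180)
```

Run:
```python
from act import *
from meas import *
c=np.array([.3916,.283])
for z in (.135,.128,.122,.118,.1155,.1145):
    robot.move_straight(P3(c,z),v=.05); o=st()
    if o['contact_force'][2]>10: break
else:
    robot.gripper_to(.8); lift(.22); robot.move_pose(P3((.5,0),.25),down(2.75)); robot.pause(.5); st()
    for n in('top','scene'):
        k=shot(n); P=cloud(k); b=blob(P,c,.128,.147,.04); print(n,'cap top',circ(b),np.median(b[:,2]),np.ptp(b[:,2]))
        print(' ferrule',circ(blob(P,c,.067,.079,.05)),'head',rect(blob(P,c,.05,.064)))
    cv2.imwrite('pics/e.png',cv2.resize(k['frame'][130:280,360:560],(600,450))[...,::-1])
```

```text
t 61.0 tcp [0.3914 0.283  0.0977] w 0.491 grip 60.7 F [ 0.   0.3 -0.5]
t 61.3 tcp [0.3915 0.2828 0.0907] w 0.491 grip 60.7 F [1.2 0.6 0.2]
t 61.6 tcp [0.3914 0.2828 0.0847] w 0.492 grip 60.7 F [ 0.8 -0.6  0.1]
t 61.9 tcp [0.3915 0.2829 0.0808] w 0.493 grip 60.7 F [-0.4  0.4  0.2]
t 62.1 tcp [0.3916 0.2829 0.0784] w 0.491 grip 60.7 F [-0.1 -0.6 -1.1]
t 62.4 tcp [0.3918 0.2833 0.078 ] w 0.490 grip 61.1 F [-0.5 -2.1  5.3]
t 63.8 tcp [0.3913 0.2824 0.1823] w 0.801 grip 0.0 F [-0.   0.5 -0.2]
t 65.4 tcp [5.00e-01 2.00e-04 2.13e-01] w 0.801 grip 0.0 F [-0.5  0.5  0.6]
top cap top (array([0.39092325, 0.28375055]), 21.849578857421875) 0.13754645694047796 0.013684212225952896
 ferrule (array([0.38968283, 0.28183899]), 23.967479705810547) head (array([0.39160504, 0.28311804]), (141, 58), np.float64(0.10684150388250431))
scene cap top (array([0.39306589, 0.2840314 ]), 24.103471755981445) 0.13448381493941725 0.0098624673008961
 ferrule (array([0.39223703, 0.28326239]), 25.740917205810547) head (array([0.39335986, 0.28296881]), (145, 57), np.float64(0.10407112559141417))
```

View pics/e.png

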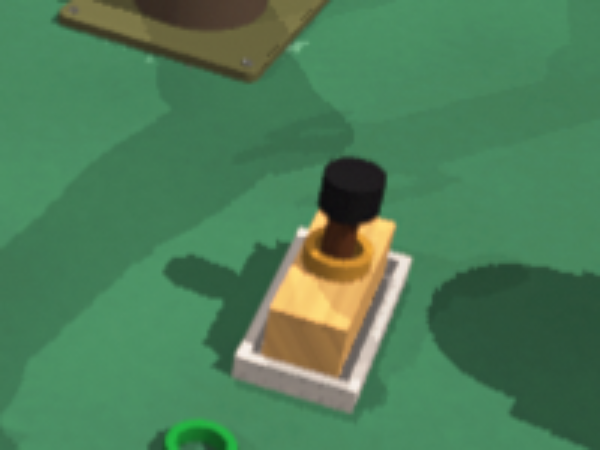

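The cap sits level on the shaft at (352,190) with its top at z≈0.138 m, as expected. The ferrule at (340,250) and the head in the cradle are undisturbed, and the arm is clear.

```bash
python3 -c "
from station import robot
print(robot.hand_in())"
```

```text
the job is handed in; nothing more can be done
None
```

The mallet head is fitted up in the cradle (head, brass ferrule, shaft, then cap fully down) and handed in at about 66 s. The first head grasp closed on air because the fingers end 37 mm short of the reported TCP; I corrected for that. The hand-in returned no verdict.

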